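# Tamp the stone packing level in the test trough

## Robot

A 7-joint arm with a two-finger parallel gripper is mounted at the origin on the work surface. World frame = base frame: x ahead of the robot, y to its left, z up, the work surface at z = 0. Lengths are in m, angles in degrees, forces in N, time in s.
With the tool pointing down it reaches from about 0.425 to 0.875 m from the base axis. Payload 4.7 kg.
Tool frame: the origin (TCP) lies midway between the tips of the shut fingers; the grasp point (between the pads) lies 19 mm behind it; y points along the fingers, x is the direction in which the jaws open and shut, and the axes are right-handed (so a half turn about y gives the same grasp; the last joint's range is limited). The gripper opens to 87 mm and grips with 3 to 60 N. Pads are 19 mm wide; open, the fingers measure 117 mm over their backs; the gripper's body (75 mm by 190 mm) begins 51 mm behind the grasp point.
Start: joints at [-67.947, 18.392, -4.016, 83.108, 1.295, 78.541, -3.26], TCP at [0.236, 0.606, 0.223] pointing down, gripper open.
Joint ranges: [-163.93, 163.93], [-17.29, 119.83], [-79.2, 71.16], [3.27, 140.29], [-89.18, 269.18], [5.43, 117.66], [-154.24, 154.24]. Speed limits (degrees/s): [147.25, 147.25, 180, 180, 180, 180, 180].

## Interface

Orientations are given as [roll, pitch, yaw] about the fixed x, y, z axes, in that order (R = Rz(yaw) Ry(pitch) Rx(roll)).
In Python, from cell import env gives the robot as it stands.
- The arm moves only by the tool carry_out, never from a script. Its argument "targets" is a list of rows, each a list of 2 entries, a list of its own where there are three numbers: the shift along the tool's x, y, z in mm, then the turn, a rotation vector about the tool's x, y, z in degrees. A call has 1 to 12 rows; each row shifts and turns the commanded pose from where the row before left it, along the tool's axes as they then stand; what a row does not reach is not made up. A row lasts 1/10 s, in which the tool goes at most 50 mm and 8.59 degrees, less where a joint would pass 70% of its speed; a pose out of reach is approached as far as the arm can. A call with a gripper value outside its range is refused whole. "jaw" is the opening, from 0 (shut) to 1 (fully open), set as the call begins (left out, the last holds). The fingers move at their own pace and stop on an object; "squeeze" is the grip in N (left out, the last holds). Time passes only in rows, so rows that do not move let the fingers close. It gives the time, the measured TCP pose, the force and the opening at its end, in the units of the state.
- env.get_obs(): the state, without advancing time (a new reading comes with each control period).
- env.read_camera(name): name is "scene" or "top" or "wrist"; returns the picture (384x512x3 uint8, red, green, blue); there is no depth.
- env.get_calibration(name): a dict with "fx", "fy", "cx", "cy" (pixels), "D" ([k1, k2, p1, p2, k3] as OpenCV has them; the pictures are not rectified), "R" (3x3) and "t" (3): a world point X has camera coordinates R X + t; the wrist camera has in their place "hand_eye" (4x4, takes a point from camera to tool coordinates, whose origin is the TCP and whose axes are the tool frame's). Camera axes: x right, y down, z forward; pixel columns grow to the right and rows downward; lengths in m; the calibration is good to about 2 mm. A picture is of the moment at which its call begins: read the wrist's pose just before it. get_calibration takes no time and is no camera call.
- env.sign_off(): hands the job in, once; it reports no verdict.
Trained networks look in the newest picture that a camera, given by its name, has taken for a name from the list of things; names that differ only in an ending like _2 or _b are one class to them, and where a whole thing is asked for, a point or a joint stands for the part that bears it (a point fixed in the world has none). Each returns a list of dicts, best first, with "p" (0 to 1); they miss things now and then, are a little off and sometimes report something else, mostly with a low value. They report only what shows in the picture. A call takes as long as a camera call.
- env.outline_of(camera, label): "mask" (384x512 bool, what is visible of it) and "xy" ([column, row] in pixels, amid what is visible of it).
The state is a dict: "time_s": time; "qpos": joint angles; "joint_velocities": joint speeds; "effort": joint torques, N m; "tool_pos": TCP position; "tool_rot": TCP orientation; "force": force on the tool from outside, world axes, zero at the start; "wrist_torque": the same for the moment, N m; "grip_width": finger opening in m.
Only numpy, scipy, OpenCV 4.12 (cv2) and the standard library are available. Lean on these libraries where they do the work, as an engineer would, in place of code of your own. Each camera call takes 0.05 s, during which the arm holds its last target.

## Task

Two stones stand proud in the row packed in the trough. Using the hand tamper only, and no fingers on the stones, press each of them steadily down until it sits hard on the trough's uneven floor, about level with the others, and hold it there for a second with a steady push of about 20 N, without hammering. Then stand the tamper upright on its rubber pad again, let go, and leave everything else on the bench as it is.

Things in the scene. Friction and masses are not known exactly. Their poses are not given: they have to be found in the camera images.
- tamper_grip (a point): centre of the wooden grip of the upright hand tamper (0.42 kg), 89 mm above the underside of its sole. Grip 26 (x) x 22 (y) mm, 54 mm tall (62 to 116 mm above the underside); below it a steel collar 36 x 36 mm, 6 thick, a 22 mm round stem, and the flat rubber-faced steel sole, 46 (x) x 60 (y) x 10 mm. z up the grip. Fingertips may rest on the collar to press
- tamper_sole (a point): centre of the underside of the tamper's sole, 89 mm straight below tamper_grip; same axes
- pad_top (a point): centre of the top of the black rubber rest pad (105 x 115 mm, 4 mm thick, fixed to the bench), on which the tamper stands at the start and belongs at the end; z up. The pad may lie on either side of the trough
- trough: open steel trough fixed to the bench, outside 68 (x) x 248 (y, the long way) x 50 mm, walls and floor 6 mm. Origin: centre of its underside; z up. Inside, 56 mm wide, a row of six loose stones between two stiffly sliding end plates, from -y to +y: block 1, wedge a, block 2, block 3, wedge b, block 4. The blocks' tops are level, 38 mm above the origin
- wedge_a_top (a point): centre of the top of a loose wedge stone, 52 (x) x 38 (y; 22 at the bottom) mm, 30.5 tall, jammed between block 1 and block 2, 12 to 19 mm proud. Pressed squarely with 3 to 11 N it forces the blocks and end plate outwards and stays where it is left. The hard floor below it is uneven: fully down, its top is anywhere from 38.5 to 42.5 mm above the trough's origin, to be found by feel. z up
- wedge_b_top (a point): centre of the top of a loose wedge stone, 52 (x) x 38 (y; 22 at the bottom) mm, 30.5 tall, jammed between block 3 and block 4, 12 to 19 mm proud. Pressed squarely with 3 to 11 N it forces the blocks and end plate outwards and stays where it is left. The hard floor below it is uneven: fully down, its top is anywhere from 38.5 to 42.5 mm above the trough's origin, to be found by feel. z up
- block_1_top (a point): centre of the top face of a plain stone block, 52 (x) x 34 (y) x 32 mm, standing loose on the trough's floor; it slides along the trough when a wedge stone is driven down beside it. z up
- block_2_top (a point): centre of the top face of a plain stone block, 52 (x) x 34 (y) x 32 mm, standing loose on the trough's floor; it slides along the trough when a wedge stone is driven down beside it. z up
- block_3_top (a point): centre of the top face of a plain stone block, 52 (x) x 34 (y) x 32 mm, standing loose on the trough's floor; it slides along the trough when a wedge stone is driven down beside it. z up
- block_4_top (a point): centre of the top face of a plain stone block, 52 (x) x 34 (y) x 32 mm, standing loose on the trough's floor; it slides along the trough when a wedge stone is driven down beside it. z up
- logger: grey instrument box, 100 x 105 x 42 mm, fixed to the bench on the trough's other side; origin at the centre of its underside
- spare_block: a spare stone block, 52 x 34 x 32 mm, lying loose on the bench; leave it alone. Origin: centre of its underside
- jar: a clear jar with a black lid, 52 mm across, 75 mm tall, loose; leave it alone. Origin: centre of its underside
- screwdriver: a black-handled screwdriver, 180 mm long, lying loose; leave it alone. Origin: its underside
- mug: a white mug, 80 mm across, 92 mm tall, loose; leave it alone. Origin: centre of its underside
- weight: a brass calibration weight, 44 mm across, 52 mm tall, standing loose; leave it alone. Origin: centre of its underside
- mouse: a white computer mouse, 100 x 60 x 30 mm; leave it alone. Origin: centre of its underside

How it is judged (in metres and radians):
On the way, in this order (a step that is already met when the one before it is completed fails the run):
1. one proud stone has been pressed home with the tamper: level, and the sole bears on it with a steady 12 to 32 N ((((z of wedge_a_top in the frame of trough between 0.035 and 0.0445 m and angle between wedge_a_top's own z axis and vertical below 0.1 rad) and contact force between tamper and wedge_a between 12 and 32 N) or ((z of wedge_b_top in the frame of trough between 0.035 and 0.0445 m and angle between wedge_b_top's own z axis and vertical below 0.1 rad) and contact force between tamper and wedge_b between 12 and 32 N))), for 0.6 s.
2. both proud stones are level, and the other one too has the sole bearing on it with a steady 12 to 32 N (z of wedge_a_top in the frame of trough between 0.035 and 0.0445 m and angle between each of wedge_a_top, wedge_b_top's own z axis and vertical below 0.1 rad and z of wedge_b_top in the frame of trough between 0.035 and 0.0445 m and (contact force between tamper and wedge_a between 12 and 32 N or contact force between tamper and wedge_b between 12 and 32 N)), for 0.6 s.
At the end, for the whole second after the job is handed in: all six stones at rest in the trough, centres of their tops 35 to 41 mm (blocks) or 44.5 mm (wedges) above its origin, tilted under 0.1 rad; the tamper stands upright (within 0.05 rad) and at rest on the pad, its sole centre within 30 mm of the pad centre (z of wedge_a_top in the frame of trough between 0.035 and 0.0445 m and angle between each of wedge_a_top, wedge_b_top, block_1_top, block_2_top, block_3_top, block_4_top's own z axis and vertical below 0.1 rad and z of wedge_b_top in the frame of trough between 0.035 and 0.0445 m and z of block_1_top in the frame of trough between 0.035 and 0.041 m and z of block_2_top in the frame of trough between 0.035 and 0.041 m and z of block_3_top in the frame of trough between 0.035 and 0.041 m and z of block_4_top in the frame of trough between 0.035 and 0.041 m and linear speed of each of wedge_a, wedge_b, block_1, block_2, block_3, block_4, tamper below 0.02 m/s and horizontal distance between tamper_sole and pad_top below 0.03 m and angle between tamper_sole's own z axis and vertical below 0.05 rad and height (world z) of tamper_sole below 0.008 m); the robot touches nothing.
It fails at once if the tamper presses on a stone with more than 90 N (contact force between tamper and wedge_a above 90 N or contact force between tamper and wedge_b above 90 N or contact force between tamper and block_1 above 90 N or contact force between tamper and block_2 above 90 N or contact force between tamper and block_3 above 90 N or contact force between tamper and block_4 above 90 N).
It fails at once if the tamper is rammed against the trough with more than 30 N (contact force between tamper and trough above 30 N).
It fails at once if the fingers push on a stone (contact force between the fingers and wedge_a above 2 N or contact force between the fingers and wedge_b above 2 N or contact force between the fingers and block_1 above 2 N or contact force between the fingers and block_2 above 2 N or contact force between the fingers and block_3 above 2 N or contact force between the fingers and block_4 above 2 N).
It fails at once if a bystander is pushed more than 20 mm away (distance of any of spare_block, jar, screwdriver, mug, weight, mouse from where it was at the start of the episode above 0.02 m).
It also fails if it takes over 67 s, if anything falls off the work surface, if the arm or the gripper's body presses on something with over 40 N, if the wrist force passes 120 N, or if a joint passes its speed limit or range.

## Working session

There is one attempt and no reset: what is moved stays moved. The work goes in short steps, Python scripts to look and compute and a tool call to move; the robot and the scene stay as the last step left them, time stands still between calls to the robot, and variables do not carry over. Pictures are saved under pics/ and viewed, and the job is handed in when it is done.

Besides the shell and the picture viewer there is one more tool, called as name([rows], argument=value, ...), one row to a line, values as JSON. carry_out: Moves the arm, as the interface text tells. Its arguments: {"type":"object","properties":{"targets":{"type":"array","items":{"type":"array"}},"jaw":{"type":"number"},"squeeze":{"type":"number"}},"required":["targets"]}

```bash
ls; mkdir -p pics; python3 - <<'E'
from cell import env
import cv2,numpy as np
print(env.get_obs())
for n in ["scene","top","wrist"]:
    im=env.read_camera(n); cv2.imwrite(f"pics/{n}0.png",im[:,:,::-1])
    print(n,env.get_calibration(n))
E
```

```text
pics
{'time_s': 0.0, 'qpos': array([-67.94703947,  18.440282  ,  -4.01504859,  83.17494048,
         1.29387887,  78.54221794,  -3.25831209]), 'joint_velocities': array([-0.00416815,  0.01790757, -0.02007457, -0.00756721,  0.00925772,
       -0.0142969 ,  0.01224339]), 'effort': array([-7.60939620e-04, -4.91272616e+01, -4.04452616e-01, -3.12529743e+01,
       -6.39847596e-02,  4.35101381e-02,  1.48189333e-04]), 'tool_pos': array([0.23537458, 0.60528063, 0.22144727]), 'tool_rot': array([-90.00488226,   0.11225912,  68.75779114]), 'force': array([-0.19222574,  0.18484157, -0.13924395]), 'wrist_torque': array([ 0.11216635,  0.00902038, -0.03927845]), 'grip_width': 0.08670216627734686}
scene {'fx': 355.48963816510246, 'fy': 355.48963816510246, 'cx': 254.31311594667866, 'cy': 193.88996190351756, 'D': array([0.01043681, 0.        , 0.        , 0.        , 0.        ]), 'R': array([[ 0.09718461,  0.99517577,  0.01342891],
       [ 0.54913571, -0.04236335, -0.8346588 ],
       [-0.83006333,  0.08849028, -0.55060362]]), 't': array([-0.02780298, -0.23439166,  1.64232415])}
top {'fx': 448.37732
[... 204 characters left out ...]
0.01894329],
       [-0.9989942 ,  0.02687604, -0.03589256],
       [ 0.03536335, -0.01991375, -0.9991761 ]]), 't': array([-0.02112857,  0.53169764,  1.33768483])}
wrist {'fx': 290.6047829157773, 'fy': 290.6047829157773, 'cx': 256.20654892098986, 'cy': 193.54392558549515, 'D': array([0.02623245, 0.        , 0.        , 0.        , 0.        ]), 'hand_eye': array([[ 9.99999959e-01, -1.32532497e-05, -2.85174198e-04,
         1.00152053e-04],
       [ 2.73302421e-04, -2.44219432e-01,  9.69719957e-01,
        -1.61893760e-01],
       [-8.24970213e-05, -9.69719995e-01, -2.44219418e-01,
         6.59314932e-02],
       [ 0.00000000e+00,  0.00000000e+00,  0.00000000e+00,
         1.00000000e+00]])}
```

View pics/scene0.png

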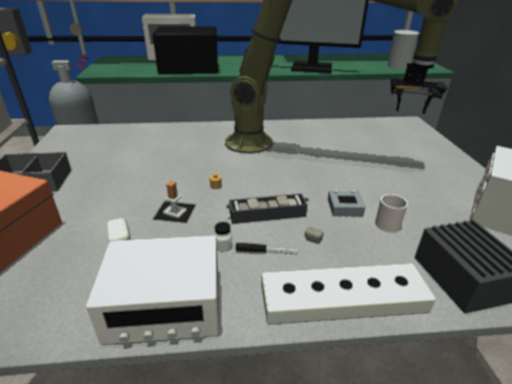

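View pics/top0.png

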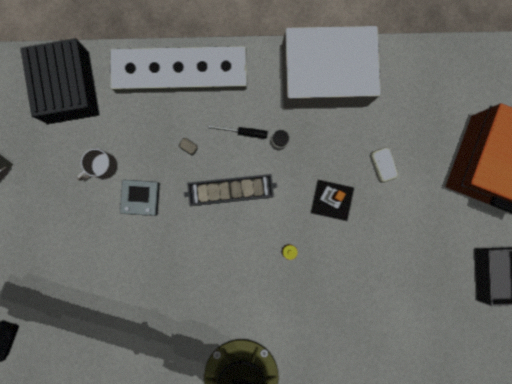

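View pics/wrist0.png

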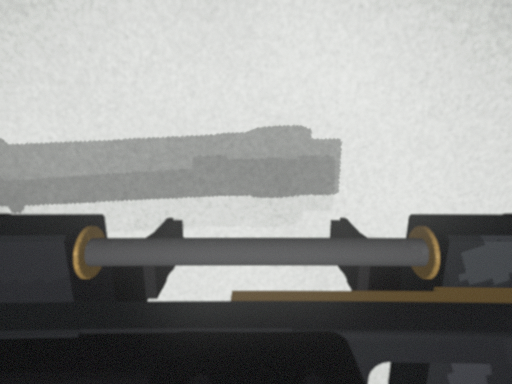

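Top view: the trough is at about (231,190), the pad and tamper at (332,200), the logger at (139,198), the brass weight at (290,252) and the jar at (280,140). Image right is world −y. I'll measure these with the networks next.

```bash
cat > h.py <<'E'
from cell import env
import cv2,numpy as np
from scipy.spatial.transform import Rotation as Ro
def K(c): return np.array([[c['fx'],0,c['cx']],[0,c['fy'],c['cy']],[0,0,1.]])
def cam(n,obs=None):
    c=env.get_calibration(n)
    if n!="wrist": return K(c),c['D'],c['R'],c['t']
    o=obs or env.get_obs()
    Rt=Ro.from_euler('xyz',o['tool_rot'],degrees=True).as_matrix()
    H=c['hand_eye']; Rcw=Rt@H[:3,:3]; p=Rt@H[:3,3]+o['tool_pos']
    return K(c),c['D'],Rcw.T,-Rcw.T@p
def ray(C,xy):
    k,D,R,t=C
    u=cv2.undistortPoints(np.array(xy,float).reshape(-1,1,2),k,D).reshape(-1,2)
    d=np.c_[u,np.ones(len(u))]@R
    return -R.T@t,d
def atz(C,xy,z):
    o,d=ray(C,xy); return o+d*((z-o[2])/d[:,2])[:,None]
def proj(C,X):
    k,D,R,t=C
    return cv2.projectPoints(np.array(X,float).reshape(-1,1,3),cv2.Rodrigues(R)[0],t,k,D)[0].reshape(-1,2)
def tri(Cs,xys):
    A=0;b=0
    for C,xy in zip(Cs,xys):
        o,d=ray(C,[xy]); d=d[0]/np.linalg.norm(d[0]); P=np.eye(3)-np.outer(d,d); A=A+P;b=b+P@o
    return np.linalg.solve(A,b)
E
python3 - <<'E'
from h import *
im={n:env.read_camera(n) for n in ["top","scene"]}
zs=dict(tamper_grip=.093,pad_top=.004,trough=.05,wedge_a_top=.055,block_1_top=.038,logger=.042,weight=.052,jar=.075,mouse=.03,spare_block=.032,screwdriver=.02,mug=.092)
for l,z in zs.items():
    for n in ["top","scene"]:
        for r in env.outline_of(n,l)[:3]:
            m=r['mask']; rr=cv2.minAreaRect(np.argwhere(m)[:,::-1].astype(np.float32))
            print(l,n,round(r['p'],2),np.round(r['xy'],1),m.sum(),atz(cam(n),[r['xy']],z).round(3)[0],np.round(cv2.boxPoints(rr),1).tolist())
o=im['top']; o=cv2.resize(o[150:240,160:380],None,fx=3.6,fy=3.6,interpolation=cv2.INTER_CUBIC); cv2.imwrite("pics/topz.png",o[:,:,::-1])
o=im['scene']; o=cv2.resize(o[150:270,120:360],None,fx=3.3,fy=3.3,interpolation=cv2.INTER_CUBIC); cv2.imwrite("pics/scz.png",o[:,:,::-1])
E
```

```text
tamper_grip top 0.91 [331.6 194.7] 310 [ 0.529 -0.271  0.093] [[319.20001220703125, 199.60000610351562], [326.6000061035156, 184.8000030517578], [343.79998779296875, 193.39999389648438], [336.3999938964844, 208.1999969482422]]
tamper_grip scene 0.85 [173.6 202. ] 408 [ 0.592 -0.276  0.093] [[164.5, 216.10000610351562], [167.3000030517578, 180.60000610351562], [186.1999969482422, 182.0], [183.5, 217.60000610351562]]
pad_top top 0.88 [329.8 204.7] 927 [ 0.502 -0.283  0.004] [[309.6000061035156, 212.60000610351562], [317.20001220703125, 178.5], [353.6000061035156, 186.60000610351562], [346.1000061035156, 220.6999969482422]]
pad_top top 0.46 [333.5 197.2] 343 [ 0.525 -0.295  0.004] [[318.20001220703125, 199.0], [326.70001220703125, 183.60000610351562], [345.20001220703125, 193.8000030517578], [336.79998779296875, 209.1999969482422]]
pad_top top 0.45 [139.5 194.5] 1333 [0.549 0.29  0.004] [[119.4000015258789, 213.10000610351562], [121.9000015258789, 178.5], [161.10000610351562, 181.3000030517578], [158.60000610351562, 215.89999389648438]]
pad_top scene 0.85 [167.1 214.8] 429 [ 0.534 -0.31
[... 3414 characters left out ...]
driver scene 0.59 [253.8 246.6] 327 [ 0.73  -0.045  0.02 ] [[234.6999969482422, 250.0], [235.39999389648438, 241.10000610351562], [295.29998779296875, 246.10000610351562], [294.6000061035156, 255.0]]
mug top 0.86 [ 96.6 167.6] 935 [0.623 0.39  0.092] [[78.0, 149.0], [117.0, 149.0], [117.0, 180.0], [78.0, 180.0]]
mug scene 0.88 [393.4 212.5] 901 [0.695 0.37  0.092] [[372.0, 225.0], [383.6000061035156, 190.1999969482422], [409.1000061035156, 198.6999969482422], [397.5, 233.5]]
mug scene 0.19 [171.9 217.4] 438 [ 0.667 -0.274  0.092] [[153.6999969482422, 218.89999389648438], [155.6999969482422, 199.1999969482422], [194.39999389648438, 203.1999969482422], [192.39999389648438, 222.89999389648438]]
```

View pics/topz.png

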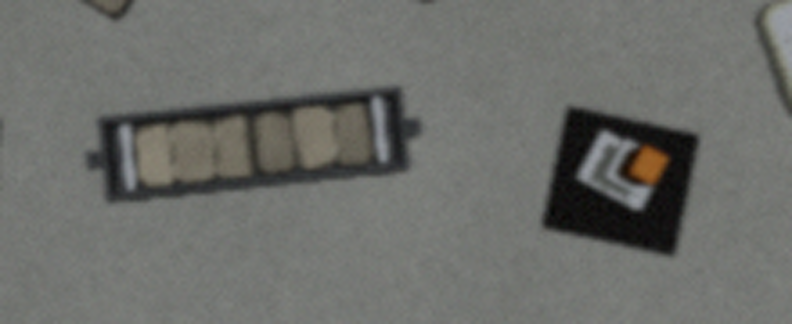

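View pics/scz.png

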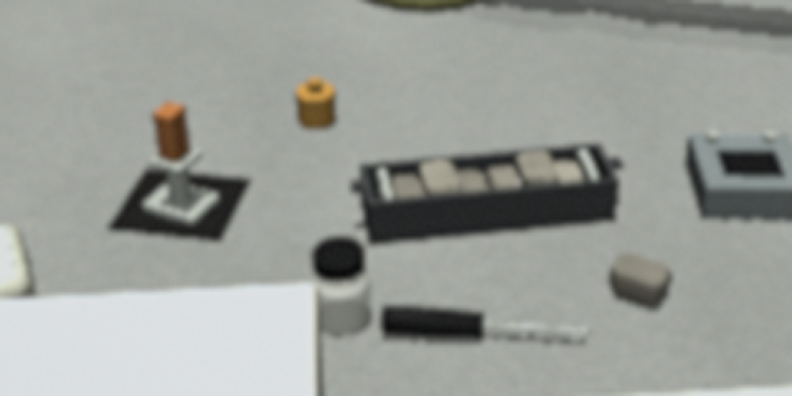

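```bash
python3 - <<'E'
from h import *
C=cam("top")
z=lambda p:np.array(p)/3.6+[160,150]-0.36
def q(p,h,n):
    X=atz(C,z(p),h); print(n,X.round(4).tolist(),"c",X.mean(0).round(4),"edges",[ (np.linalg.norm(X[i]-X[(i+1)%4]).round(4),np.degrees(np.arctan2(*(X[(i+1)%4]-X[i])[1::-1])).round(1)) for i in range(4)])
q([(98,120),(400,88),(408,168),(107,200)],.05,"trough")
q([(570,107),(698,132),(675,253),(545,226)],.004,"pad")
q([(639,143),(670,152),(661,186),(629,177)],.120,"griptop")
q([(603,128),(660,150),(640,212),(577,180)],.014,"sole")
S=cam("scene"); s=lambda p:np.array(p)/3.3+[120,150]-0.35
print("grip top tri",tri([C,S],[z([(649,165)])[0],s([(170,105)])[0]]))
for n,a,b in [("jarlid",(1,1),(338,250))]:
    print(atz(S,s([b]),.075))
print("wedgeA scene z.055",atz(S,s([(441,173),(536,162)]),.055))
print("wedgeA top z.055",atz(C,z([(315,137),(192,151)]),.055))
E
```

```text
trough [[0.5762, 0.142, 0.05], [0.5958, -0.1032, 0.05], [0.5306, -0.1078, 0.05], [0.5113, 0.1362, 0.05]] c [0.5535 0.0168 0.05  ] edges [(np.float64(0.246), np.float64(-85.4)), (np.float64(0.0653), np.float64(-176.0)), (np.float64(0.2448), np.float64(94.5)), (np.float64(0.0651), np.float64(5.1))]
pad [[0.58, -0.2494, 0.004], [0.5561, -0.357, 0.004], [0.4548, -0.3339, 0.004], [0.4805, -0.225, 0.004]] c [ 0.5178 -0.2913  0.004 ] edges [(np.float64(0.1102), np.float64(-102.5)), (np.float64(0.1039), np.float64(167.2)), (np.float64(0.1119), np.float64(76.7)), (np.float64(0.1025), np.float64(-13.8))]
griptop [[0.5426, -0.2811, 0.12], [0.535, -0.3049, 0.12], [0.509, -0.297, 0.12], [0.5166, -0.2725, 0.12]] c [ 0.5258 -0.2888  0.12  ] edges [(np.float64(0.0249), np.float64(-107.7)), (np.float64(0.0272), np.float64(163.1)), (np.float64(0.0256), np.float64(72.8)), (np.float64(0.0274), np.float64(-18.4))]
sole [[0.561, -0.2747, 0.014], [0.5413, -0.3219, 0.014], [0.49, -0.3033, 0.014], [0.5181, -0.2514, 0.014]] c [ 0.5276 -0.2878  0.014 ] edges [(np.float64(0.0512), np.float64(-112.6)), (np.float64(0.0546), np.float64(160.1)), (np.float64(0.059), np.float64(61.5)), (np.float64(0.0488), np.float64(-28.5))]
grip top tri [ 0.52520013 -0.28656029  0.12583379]
[[ 0.69410107 -0.13316355  0.075     ]]
wedgeA scene z.055 [[ 0.5562011  -0.03045146  0.055     ]
 [ 0.5444588   0.06550986  0.055     ]]
wedgeA top z.055 [[ 0.55749642 -0.03299919  0.055     ]
 [ 0.5488289   0.06641977  0.055     ]]
```

carry_out([
  [[-2,0,-47],[0,4.14,0]],
  [[-2,0,-47],[0,4.14,0]],
  [[-2,0,-47],[0,4.14,0]],
  [[-2,0,-47],[0,4.14,0]],
  [[-2,0,-47],[0,4.14,0]],
  [[-2,0,-47],[0,4.14,0]],
  [[-2,0,-47],[0,4.14,0]],
  [[-2,0,-47],[0,4.14,0]],
  [[-2,0,-47],[0,4.14,0]],
  [[-2,0,-47],[0,4.14,0]],
  [[-2,0,-47],[0,4.14,0]],
  [[-2,0,-47],[0,4.14,0]],
], jaw=1)

```text
time_s: 2.65
tool_pos: [0.6134, 0.2077, 0.2226]
tool_rot: [-90.0, -0.0, 18.9]
force: [0.7, -0.2, -0.5]
grip_width: 0.0866
```

carry_out([
  [[-8,0,-47],[0,4.0,0]],
  [[-8,0,-47],[0,4.0,0]],
  [[-8,0,-47],[0,4.0,0]],
  [[-8,0,-47],[0,4.0,0]],
  [[-8,0,-47],[0,4.0,0]],
  [[-8,0,-47],[0,4.0,0]],
  [[-4,0,-20],[0,0,0]],
  [[0,0,0],[0,0,0]],
  [[0,0,0],[0,0,0]],
])

```text
time_s: 3.55
tool_pos: [0.6041, -0.0936, 0.2227]
tool_rot: [-89.9, -0.0, -4.9]
force: [0.1, 0.3, -0.5]
grip_width: 0.0872
```

```bash
python3 - <<'E'
from h import *
o=env.get_obs(); im=env.read_camera("wrist"); cv2.imwrite("pics/w1.png",im[:,:,::-1])
np.save("w1.npy",np.r_[o['tool_pos'],o['tool_rot']]); print(o['tool_pos'],o['tool_rot'])
E
```

```text
[ 0.60412035 -0.09360955  0.22269786] [-8.99301160e+01 -2.42648979e-02 -4.92903039e+00]
```

View pics/w1.png

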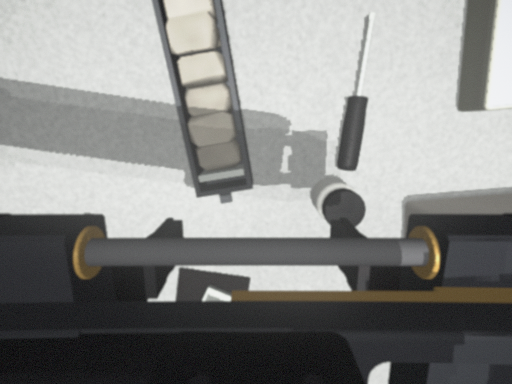

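```bash
python3 - <<'E'
import cv2
im=cv2.imread("pics/w1.png")[0:200,140:270]
cv2.imwrite("pics/w1z.png",cv2.resize(im,None,fx=3,fy=3,interpolation=cv2.INTER_CUBIC))
E
```

```text
(no output)
```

View pics/w1z.png

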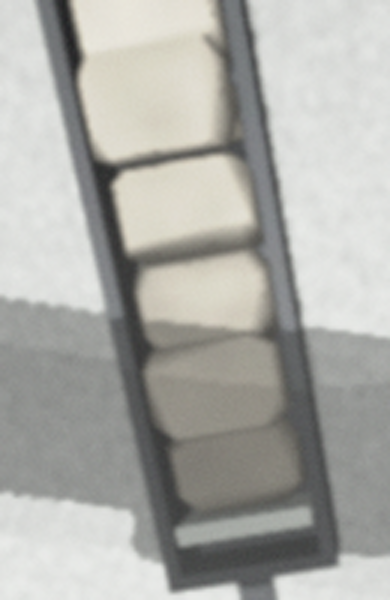

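carry_out([
  [[-8,0,-47],[0,4.0,0]],
  [[-8,0,-47],[0,4.0,0]],
  [[-8,0,-47],[0,4.0,0]],
  [[-8,0,-47],[0,4.0,0]],
  [[-8,0,-47],[0,0,0]],
  [[0,0,-47],[0,0,0]],
  [[0,0,0],[0,0,0]],
  [[0,0,0],[0,0,0]],
])

```text
time_s: 4.4
tool_pos: [0.4968, -0.3565, 0.2224]
tool_rot: [-90.0, -0.0, -20.9]
force: [-0.2, 1.4, 0.1]
grip_width: 0.0871
```

```bash
python3 - <<'E'
from h import *
o=env.get_obs(); im=env.read_camera("wrist"); cv2.imwrite("pics/w2.png",im[:,:,::-1])
np.save("w2.npy",np.r_[o['tool_pos'],o['tool_rot']]); print(o['tool_pos'],o['tool_rot'])
E
```

```text
[ 0.49680469 -0.35654857  0.22237761] [-8.99574441e+01 -3.42366617e-03 -2.09082978e+01]
```

View pics/w2.png

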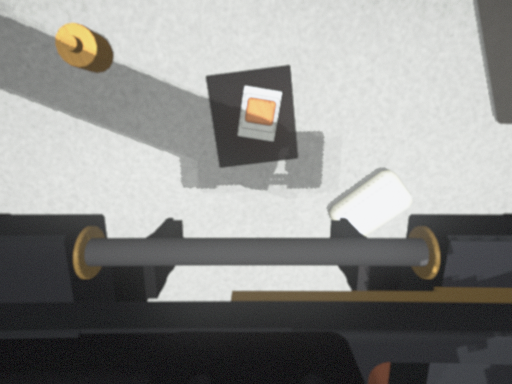

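```bash
python3 - <<'E'
import cv2
im=cv2.imread("pics/w2.png")[55:175,195:310]
cv2.imwrite("pics/w2z.png",cv2.resize(im,None,fx=5,fy=5,interpolation=cv2.INTER_CUBIC))
E
```

```text
(no output)
```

View pics/w2z.png

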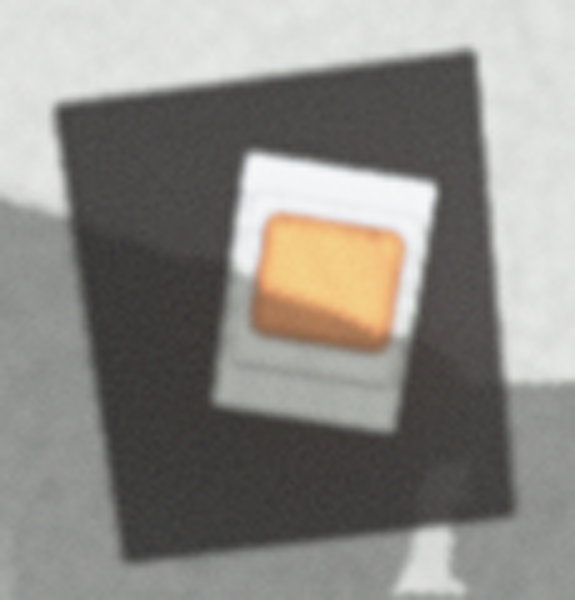

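```bash
python3 - <<'E'
from h import *
def W(f):
    a=np.load(f); return cam("wrist",dict(tool_pos=a[:3],tool_rot=a[3:]))
C=W("w2.npy"); z=lambda p:np.array(p)/5+[195,55]-0.4
def q(X,n):
    print(n,"c",X.mean(0).round(4),"edges",[ (np.linalg.norm(X[i]-X[(i+1)%4]).round(4),np.degrees(np.arctan2(*(X[(i+1)%4]-X[i])[1::-1])).round(1)) for i in range(4)])
q(atz(C,z([(57,103),(472,50),(515,512),(126,560)]),.004),"pad")
q(atz(C,z([(246,152),(437,183),(395,432),(213,405)]),.014),"sole")
q(atz(C,z([(266,212),(404,233),(386,350),(252,330)]),.120),"grip")
C=W("w1.npy"); z=lambda p:np.array(p)/3+[140,0]-0.33
X=atz(C,z([(172,590),(336,564),(230,0),(242,0),(40,0)]),.05); print("trough near corners",X.round(4).tolist())
print(np.linalg.norm(X[0]-X[1]),"axis edges",[np.degrees(np.arctan2(*(b-a)[1::-1])) for a,b in((X[0],X[4]),(X[1],X[3]),(X[0],X[1]))])
for n,p,h in [("b1",(237,469),.038),("wa",(214,388),.055),("b2",(203,298),.038),("b3",(185,203),.038),("wb",(150,97),.055)]:
    print(n,atz(C,z([p]),h).round(4))
E
```

```text
pad c [ 0.5186 -0.2903  0.004 ] edges [(np.float64(0.1015), np.float64(-14.1)), (np.float64(0.1123), np.float64(-103.5)), (np.float64(0.1028), np.float64(166.1)), (np.float64(0.1128), np.float64(75.8))]
sole c [ 0.5272 -0.2886  0.014 ] edges [(np.float64(0.0464), np.float64(-29.6)), (np.float64(0.0597), np.float64(-119.8)), (np.float64(0.0461), np.float64(150.8)), (np.float64(0.06), np.float64(60.6))]
grip c [ 0.5268 -0.2885  0.12  ] edges [(np.float64(0.0241), np.float64(-29.1)), (np.float64(0.0199), np.float64(-119.2)), (np.float64(0.0239), np.float64(150.9)), (np.float64(0.0199), np.float64(61.5))]
trough near corners [[0.5328, -0.1085, 0.05], [0.5984, -0.1036, 0.05], [0.5805, 0.0928, 0.05], [0.5845, 0.0924, 0.05], [0.5171, 0.0977, 0.05]]
0.06583071607888176 axis edges [np.float64(94.33855630813665), np.float64(94.07363475481579), np.float64(4.281243279818018)]
b1 [[ 0.5624 -0.0645  0.038 ]]
wa [[ 0.5598 -0.0324  0.055 ]]
b2 [[0.5572 0.0006 0.038 ]]
b3 [[0.555 0.034 0.038]]
wb [[0.5503 0.0648 0.055 ]]
```

carry_out([
  [[2,0,25],[0,4.2,0]],
  [[2,0,25],[0,4.2,0]],
  [[3,0,24],[0,0,0]],
  [[0,20,0],[0,0,0]],
  [[0,30,0],[0,0,0]],
  [[0,30,0],[0,0,0]],
  [[0,15,0],[0,0,0]],
  [[0,0,0],[0,0,0]],
  [[0,0,0],[0,0,0]],
])

```text
time_s: 5.35
tool_pos: [0.5348, -0.2925, 0.1283]
tool_rot: [-90.0, -0.1, -29.2]
force: [-0.1, 0.5, 0.7]
grip_width: 0.0872
```

```bash
python3 - <<'E'
from h import *
o=env.get_obs(); im=env.read_camera("wrist"); cv2.imwrite("pics/w3.png",im[:,:,::-1])
print(o['tool_pos'],o['tool_rot'],o['force'])
R=Ro.from_euler('xyz',o['tool_rot'],degrees=True).as_matrix()
print("tool delta mm",(R.T@(np.array([.527,-.2885,.067])-o['tool_pos'])*1e3).round(1))
E
```

```text
[ 0.53475993 -0.2925075   0.12834796] [-8.99796078e+01 -5.03443876e-02 -2.92190550e+01] [-0.07331431  0.47331105  0.69822372]
tool delta mm [-8.8 61.3 -0.3]
```

View pics/w3.png

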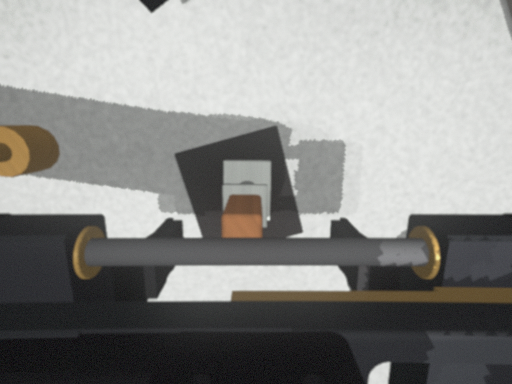

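The grip is centred at column 243, about 8 mm to −x of the jaw centre, and square to the image. This matches the computed correction, so I'll apply it and descend.

carry_out([
  [[-9,0,0],[0,0,0]],
  [[0,20,0],[0,0,0]],
  [[0,25,0],[0,0,0]],
  [[0,12,0],[0,0,0]],
  [[0,3,0],[0,0,0]],
  [[0,0,0],[0,0,0]],
  [[0,0,0],[0,0,0]],
])

```text
time_s: 6.1
tool_pos: [0.5265, -0.2894, 0.0688]
tool_rot: [-90.0, -0.1, -29.3]
force: [0.6, -1.5, 0.5]
grip_width: 0.087
```

carry_out([
  [[0,1.5,0],[0,0,0]],
  [[0,0,0],[0,0,0]],
  [[0,0,0],[0,0,0]],
  [[0,0,0],[0,0,0]],
  [[0,0,0],[0,0,0]],
  [[0,0,0],[0,0,0]],
  [[0,0,0],[0,0,0]],
  [[0,0,0],[0,0,0]],
], jaw=0, squeeze=50)

```text
time_s: 6.9
tool_pos: [0.5265, -0.2893, 0.0666]
tool_rot: [-90.0, -0.1, -29.3]
force: [1.3, -1.8, 0.0]
grip_width: 0.0307
```

carry_out([
  [[0,0,0],[0,0,0]],
  [[0,0,0],[0,0,0]],
  [[0,0,0],[0,0,0]],
])

```text
time_s: 7.2
tool_pos: [0.5261, -0.2891, 0.0665]
tool_rot: [-90.0, -0.0, -29.3]
force: [0.1, 0.5, 4.0]
grip_width: 0.0259
```

carry_out([
  [[0,-10,0],[0,0,0]],
  [[0,-25,0],[0,0,0]],
  [[0,-35,0],[0,0,0]],
  [[0,-35,0],[0,0,0]],
  [[0,-25,0],[0,0,0]],
  [[0,-10,0],[0,0,0]],
  [[0,0,0],[0,0,0]],
  [[0,0,0],[0,0,0]],
])

```text
time_s: 8.0
tool_pos: [0.5248, -0.2882, 0.2042]
tool_rot: [-90.0, 0.2, -29.3]
force: [0.1, -0.1, -4.9]
grip_width: 0.0257
```

```bash
cat > go.py <<'E'
import sys
from h import *
# tx ty yaw : print tool-frame moves
o=env.get_obs(); tx,ty,yaw=map(float,sys.argv[1:4])
print(o['time_s'],o['tool_pos'].round(4),o['tool_rot'].round(2),o['force'].round(2),o['wrist_torque'].round(2),round(o['grip_width'],4))
R=Ro.from_euler('xyz',o['tool_rot'],degrees=True).as_matrix()
d=np.array([tx,ty,o['tool_pos'][2]])-o['tool_pos']
print("in present tool axes",(R.T@d*1e3).round(1))
R2=Ro.from_euler('xyz',[-90,0,yaw],degrees=True).as_matrix()
print("in final-yaw axes",(R2.T@d*1e3).round(1),"turn y",o['tool_rot'][2]-yaw)
E
python3 go.py .5585 -.0324 4.3; python3 - <<'E'
from h import *
im=env.read_camera("wrist"); cv2.imwrite("pics/w4.png",im[:,:,::-1])
E
```

```text
8.0 [ 0.5248 -0.2882  0.2042] [-90.01   0.18 -29.32] [ 0.13 -0.09 -4.92] [-0.11  0.08  0.03] 0.0257
in present tool axes [-9.590e+01  2.000e-01  2.395e+02]
in final-yaw axes [ 52.8   0.  252.6] turn y -33.61609652681547
```

View pics/w4.png

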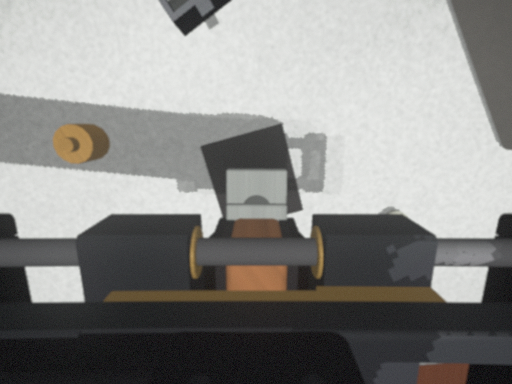

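carry_out([
  [[0,0,0],[0,-8.4,0]],
  [[0,0,0],[0,-8.4,0]],
  [[0,0,0],[0,-8.4,0]],
  [[0,0,0],[0,-8.4,0]],
  [[10,0,25],[0,0,0]],
  [[15,0,40],[0,0,0]],
  [[13,0,40],[0,0,0]],
  [[10,0,40],[0,0,0]],
  [[5,0,25],[0,0,0]],
  [[0,0,15],[0,0,0]],
  [[0,0,0],[0,0,0]],
  [[0,0,0],[0,0,0]],
])

```text
time_s: 9.25
tool_pos: [0.564, -0.1013, 0.2047]
tool_rot: [-90.0, 0.1, 4.3]
force: [-0.2, 0.1, -4.0]
grip_width: 0.0256
```

```bash
python3 go.py .5585 -.0324 4.3; python3 - <<'E'
from h import *
o=env.get_obs(); im=env.read_camera("wrist"); cv2.imwrite("pics/w5.png",im[:,:,::-1])
np.save("w5.npy",np.r_[o['tool_pos'],o['tool_rot']])
z=cv2.resize(im[0:220,130:380],None,fx=3,fy=2.7,interpolation=cv2.INTER_CUBIC); cv2.imwrite("pics/w5z.png",z[:,:,::-1])
E
```

```text
9.25 [ 0.564  -0.1013  0.2047] [-90.05   0.13   4.27] [-0.18  0.06 -4.04] [-0.12  0.1   0.02] 0.0256
in present tool axes [-0.4 -0.1 69.1]
in final-yaw axes [-0.4  0.  69.1] turn y -0.02829785880627078
```

View pics/w5z.png

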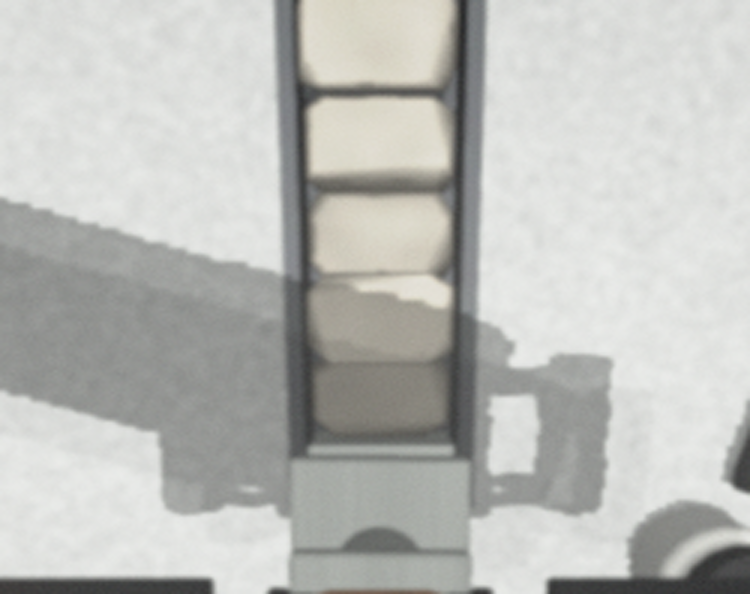

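```bash
python3 - <<'E'
from h import *
a=np.load("w5.npy"); C=cam("wrist",dict(tool_pos=a[:3],tool_rot=a[3:]))
R=Ro.from_euler('xyz',a[3:],degrees=True).as_matrix()
z=lambda p:np.array(p)/[3,2.7]+[130,0]-0.33
def t(p,h,n): print(n,((atz(C,z(p),h)-a[:3])@R*1e3)[:,[0,2]].round(1).tolist())
t([(276,5),(488,5),(284,200),(481,200),(289,420),(474,420)],.05,"outer edges")
t([(299,5),(459,5),(303,200),(456,200),(307,430),(457,430)],.05,"inner edges")
t([(380,274),(380,363)],.053,"wedge a")
t([(380,363),(380,437),(380,193),(380,270),(380,95),(380,180)],.038,"blocks 1,2,3")
t([(380,84)],.053,"wedge b near")
t([(290,457),(470,457)],.142,"sole")
E
```

```text
outer edges [[-32.5, 175.3], [34.9, 175.3], [-31.9, 111.7], [34.7, 111.7], [-32.4, 29.4], [34.6, 29.4]]
inner edges [[-25.2, 175.3], [25.7, 175.3], [-25.5, 111.7], [26.2, 111.7], [-26.0, 25.4], [28.5, 25.4]]
wedge a [[0.6, 85.2], [0.6, 52.0]]
blocks 1,2,3 [[0.6, 51.4], [0.6, 20.9], [0.6, 116.0], [0.6, 87.6], [0.6, 150.1], [0.6, 120.6]]
wedge b near [[0.6, 149.8]]
sole [[-23.0, 29.4], [23.8, 29.4]]
```

carry_out([
  [[1,0,20],[0,0,0]],
  [[0,0,29],[0,0,0]],
  [[0,0,20],[0,0,0]],
  [[0,10,0],[0,0,0]],
  [[0,25,0],[0,0,0]],
  [[0,25,0],[0,0,0]],
  [[0,10,0],[0,0,0]],
  [[0,5,0],[0,0,0]],
  [[0,0,0],[0,0,0]],
  [[0,0,0],[0,0,0]],
])

```text
time_s: 10.3
tool_pos: [0.5615, -0.0322, 0.1322]
tool_rot: [-90.0, -0.1, 4.2]
force: [1.4, 0.3, -3.9]
grip_width: 0.0257
```

```bash
python3 go.py .5585 -.0324 4.3; python3 - <<'E'
from h import *
for n in ("wrist","scene"):
    im=env.read_camera(n); cv2.imwrite(f"pics/6{n}.png",im[:,:,::-1] if n=="wrist" else cv2.resize(im[140:260,180:340],None,fx=4,fy=4,interpolation=cv2.INTER_CUBIC)[:,:,::-1])
E
```

```text
10.3 [ 0.5615 -0.0322  0.1322] [-90.01  -0.11   4.24] [ 1.38  0.31 -3.9 ] [-0.01  0.05  0.02] 0.0257
in present tool axes [-3.1 -0.  -0. ]
in final-yaw axes [-3.1  0.  -0. ] turn y -0.06457656865250261
```

View pics/6wrist.png

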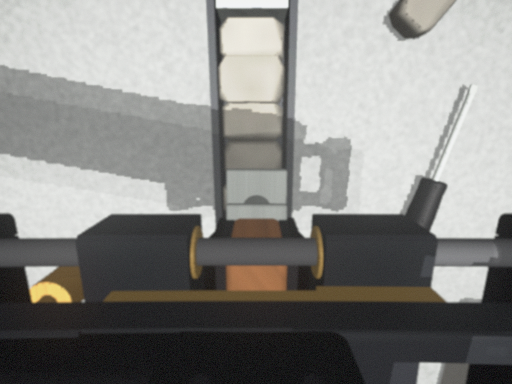

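View pics/6scene.png

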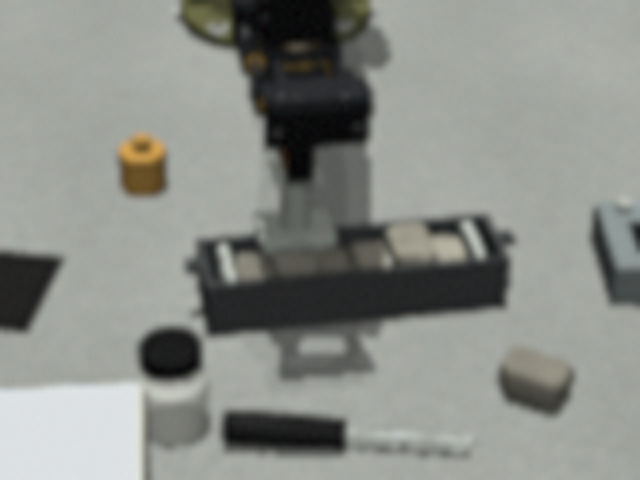

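The sole shows at columns 225–286 and the trough centre at about column 254, so I'll shift about 1.5 mm toward −x and feel my way down.

carry_out([
  [[-1.5,4,0],[0,0,0]],
  [[0,2,0],[0,0,0]],
  [[0,2,0],[0,0,0]],
  [[0,2,0],[0,0,0]],
  [[0,2,0],[0,0,0]],
  [[0,1,0],[0,0,0]],
  [[0,1,0],[0,0,0]],
])

```text
time_s: 11.1
tool_pos: [0.5592, -0.0317, 0.1169]
tool_rot: [-90.0, -0.0, 4.3]
force: [-0.1, 1.0, -4.3]
grip_width: 0.0259
```

carry_out([
  [[0,1,0],[0,0,0]],
  [[0,1,0],[0,0,0]],
  [[0,1,0],[0,0,0]],
])

```text
time_s: 11.4
tool_pos: [0.5595, -0.0318, 0.1143]
tool_rot: [-90.0, -0.0, 4.3]
force: [-0.8, 0.1, -1.4]
grip_width: 0.0259
```

carry_out([
  [[0,1,0],[0,0,0]],
  [[0,1,0],[0,0,0]],
  [[0,1,0],[0,0,0]],
])

```text
time_s: 11.7
tool_pos: [0.5598, -0.0318, 0.1122]
tool_rot: [-90.0, -0.1, 4.3]
force: [-1.5, -1.1, 5.0]
grip_width: 0.0259
```

carry_out([
  [[0,1,0],[0,0,0]],
  [[0,1,0],[0,0,0]],
  [[0,1,0],[0,0,0]],
])

```text
time_s: 12.0
tool_pos: [0.5602, -0.032, 0.1093]
tool_rot: [-90.0, -0.1, 4.3]
force: [-2.0, -2.4, 6.9]
grip_width: 0.0258
```

carry_out([
  [[0,1,0],[0,0,0]],
  [[0,1,0],[0,0,0]],
  [[0,1,0],[0,0,0]],
])

```text
time_s: 12.3
tool_pos: [0.5605, -0.0326, 0.1066]
tool_rot: [-90.1, -0.2, 4.3]
force: [-1.5, -1.7, 7.0]
grip_width: 0.0259
```

carry_out([
  [[0,1,0],[0,0,0]],
  [[0,1,0],[0,0,0]],
  [[0,1,0],[0,0,0]],
])

```text
time_s: 12.6
tool_pos: [0.5609, -0.0331, 0.1047]
tool_rot: [-90.1, -0.2, 4.2]
force: [-3.8, -2.4, 18.7]
grip_width: 0.0258
```

carry_out([
  [[0,1,0],[0,0,0]],
  [[0,1,0],[0,0,0]],
])

```text
time_s: 12.8
tool_pos: [0.561, -0.0331, 0.1046]
tool_rot: [-90.0, -0.2, 4.2]
force: [-8.5, -2.0, 29.6]
grip_width: 0.0253
```

carry_out([
  [[0,-1.3,0],[0,0,0]],
  [[0,-1.2,0],[0,0,0]],
])

```text
time_s: 13.0
tool_pos: [0.5607, -0.033, 0.1047]
tool_rot: [-90.1, -0.2, 4.2]
force: [-0.1, -1.7, 3.0]
grip_width: 0.0257
```

```bash
python3 go.py .5585 -.0324 4.3
```

```text
13.0 [ 0.5607 -0.033   0.1047] [-90.07  -0.21   4.24] [-0.1  -1.69  3.02] [-0.79  0.11  0.05] 0.0257
in present tool axes [-2.2 -0.   0.8]
in final-yaw axes [-2.2  0.   0.8] turn y -0.05762895816450797
```

carry_out([
  [[0,0.7,0],[0,0,0]],
  [[0,0.6,0],[0,0,0]],
  [[0,0,0],[0,0,0]],
  [[0,0,0],[0,0,0]],
])

```text
time_s: 13.4
tool_pos: [0.5608, -0.0331, 0.1046]
tool_rot: [-90.1, -0.2, 4.2]
force: [-4.5, -2.3, 17.3]
grip_width: 0.0255
```

carry_out([
  [[0,0,0],[0,0,0]],
  [[0,0,0],[0,0,0]],
  [[0,0,0],[0,0,0]],
  [[0,0,0],[0,0,0]],
  [[0,0,0],[0,0,0]],
  [[0,0,0],[0,0,0]],
  [[0,0,0],[0,0,0]],
  [[0,0,0],[0,0,0]],
  [[0,0,0],[0,0,0]],
  [[0,0,0],[0,0,0]],
  [[0,0,0],[0,0,0]],
  [[0,0,0],[0,0,0]],
])

```text
time_s: 14.6
tool_pos: [0.5609, -0.0331, 0.1047]
tool_rot: [-90.1, -0.2, 4.2]
force: [-3.8, -1.6, 15.9]
grip_width: 0.0259
```

carry_out([
  [[0,-2,0],[0,0,0]],
  [[0,-8,0],[0,0,0]],
  [[0,-20,0],[0,0,0]],
  [[0,-30,0],[0,0,0]],
  [[0,-25,0],[0,0,0]],
  [[0,-10,0],[0,0,0]],
  [[0,0,0],[0,0,0]],
  [[0,0,0],[0,0,0]],
])

```text
time_s: 15.4
tool_pos: [0.5582, -0.0315, 0.1947]
tool_rot: [-90.0, 0.1, 4.3]
force: [-0.0, -0.7, -3.9]
grip_width: 0.0259
```

```bash
python3 go.py .5585 -.0324 4.3; python3 - <<'E'
from h import *
o=env.get_obs(); np.save("w7.npy",np.r_[o['tool_pos'],o['tool_rot']])
for n in ("wrist","scene"):
    im=env.read_camera(n)
    im=cv2.resize(im[0:220,130:380],None,fx=3,fy=2.7,interpolation=cv2.INTER_CUBIC) if n=="wrist" else cv2.resize(im[170:240,210:330],None,fx=6,fy=6,interpolation=cv2.INTER_CUBIC)
    cv2.imwrite(f"pics/7{n}.png",im[:,:,::-1])
E
```

```text
15.4 [ 0.5582 -0.0315  0.1947] [-89.99   0.14   4.29] [-0.04 -0.66 -3.9 ] [-0.08  0.01 -0.02] 0.0259
in present tool axes [ 0.2 -0.  -1. ]
in final-yaw axes [ 0.2 -0.  -1. ] turn y -0.00977103085915143
```

View pics/7wrist.png

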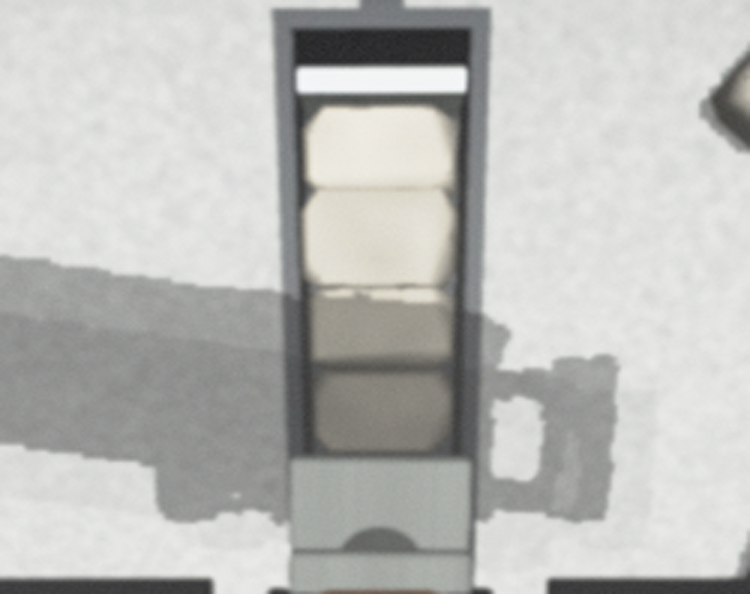

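View pics/7scene.png

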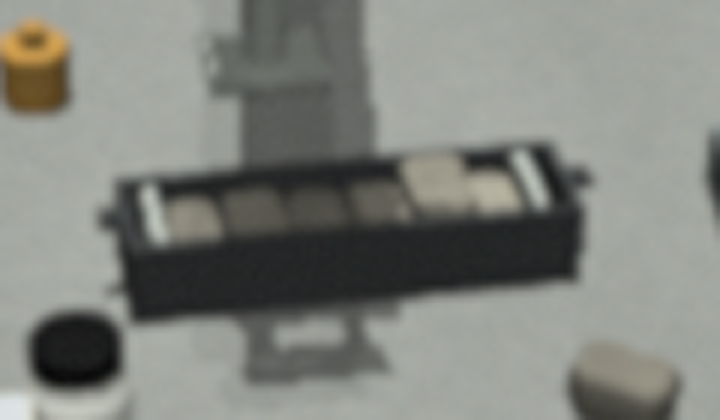

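Wedge a is now down level with its neighbours. Wedge b still stands proud, at wrist zoom rows 188–285. Next I'll measure where it sits relative to the tool.

```bash
python3 - <<'E'
from h import *
a=np.load("w7.npy"); C=cam("wrist",dict(tool_pos=a[:3],tool_rot=a[3:]))
R=Ro.from_euler('xyz',a[3:],degrees=True).as_matrix()
z=lambda p:np.array(p)/[3,2.7]+[130,0]-0.33
def t(p,h,n): print(n,((atz(C,z(p),h)-a[:3])@R*1e3)[:,[0,2]].round(1).tolist())
t([(273,12),(490,12),(282,200),(482,200),(289,420),(475,420)],.05,"outer edges")
t([(295,30),(470,30),(296,200),(463,200)],.05,"inner")
t([(380,188),(380,285)],.053,"wedge b"); t([(305,235),(455,235)],.053,"wedge b x")
t([(380,105),(380,187),(380,286),(380,363)],.038,"blocks 4,3")
t([(290,457),(471,457)],.132,"sole")
E
```

```text
outer edges [[-32.5, 169.8], [34.5, 169.8], [-31.5, 110.2], [33.9, 110.2], [-31.4, 30.6], [33.9, 30.6]]
inner [[-25.8, 164.5], [28.5, 164.4], [-26.9, 110.3], [27.7, 110.2]]
wedge b [[0.5, 113.8], [0.5, 80.7]]
wedge b x [[-24.0, 98.0], [25.1, 98.0]]
blocks 4,3 [[0.6, 144.3], [0.6, 116.5], [0.6, 81.0], [0.6, 51.8]]
sole [[-23.0, 29.4], [24.1, 29.4]]
```

carry_out([
  [[0,0,20],[0,0,0]],
  [[0,0,40],[0,0,0]],
  [[0,0,28],[0,0,0]],
  [[0,0,10],[0,0,0]],
  [[0,10,0],[0,0,0]],
  [[0,20,0],[0,0,0]],
  [[0,20,0],[0,0,0]],
  [[0,10,0],[0,0,0]],
  [[0,5,0],[0,0,0]],
  [[0,0,0],[0,0,0]],
  [[0,0,0],[0,0,0]],
])

```text
time_s: 16.6
tool_pos: [0.5525, 0.0656, 0.1319]
tool_rot: [-90.0, -0.1, 4.2]
force: [0.5, 0.0, -3.1]
grip_width: 0.0258
```

```bash
python3 - <<'E'
from h import *
a=np.load("w7.npy");R=Ro.from_euler('xyz',a[3:],degrees=True).as_matrix()
o=env.get_obs(); print(((o['tool_pos']-a[:3])@R*1e3).round(2), o['tool_pos'],o['tool_rot'],o['force'])
E
```

```text
[ 1.69 62.78 97.21] [0.55249636 0.0656093  0.13192314] [-9.00015756e+01 -7.06630012e-02  4.24583786e+00] [ 0.48816342  0.02188072 -3.08405615]
```

carry_out([
  [[-1.5,3,0.5],[0,0,0]],
  [[0,3,0],[0,0,0]],
  [[0,3,0],[0,0,0]],
  [[0,2,0],[0,0,0]],
  [[0,2,0],[0,0,0]],
  [[0,1,0],[0,0,0]],
  [[0,1,0],[0,0,0]],
])

```text
time_s: 17.3
tool_pos: [0.5504, 0.0664, 0.1163]
tool_rot: [-90.0, -0.0, 4.3]
force: [-0.8, -0.4, 1.4]
grip_width: 0.0257
```

carry_out([
  [[0,1,0],[0,0,0]],
  [[0,1,0],[0,0,0]],
  [[0,1,0],[0,0,0]],
])

```text
time_s: 17.6
tool_pos: [0.5509, 0.0667, 0.1147]
tool_rot: [-89.9, -0.1, 4.3]
force: [-3.4, -0.3, 6.1]
grip_width: 0.0255
```

carry_out([
  [[0,1,0],[0,0,0]],
  [[0,1,0],[0,0,0]],
  [[0,1,0],[0,0,0]],
])

```text
time_s: 17.9
tool_pos: [0.5514, 0.0674, 0.1122]
tool_rot: [-89.9, -0.1, 4.3]
force: [-3.3, 1.1, 8.2]
grip_width: 0.0257
```

carry_out([
  [[0,1,0],[0,0,0]],
  [[0,1,0],[0,0,0]],
  [[0,1,0],[0,0,0]],
])

```text
time_s: 18.2
tool_pos: [0.5518, 0.068, 0.1095]
tool_rot: [-89.8, -0.2, 4.3]
force: [-3.6, 1.4, 8.5]
grip_width: 0.0258
```

carry_out([
  [[0,1,0],[0,0,0]],
  [[0,1,0],[0,0,0]],
  [[0,1,0],[0,0,0]],
])

```text
time_s: 18.5
tool_pos: [0.5522, 0.0686, 0.1069]
tool_rot: [-89.8, -0.3, 4.3]
force: [-2.0, 2.9, 9.8]
grip_width: 0.0261
```

carry_out([
  [[0,1,0],[0,0,0]],
  [[0,1,0],[0,0,0]],
])

```text
time_s: 18.7
tool_pos: [0.5524, 0.0691, 0.1051]
tool_rot: [-89.8, -0.3, 4.3]
force: [-2.7, 3.7, 10.1]
grip_width: 0.0256
```

carry_out([
  [[0,1,0],[0,0,0]],
])

```text
time_s: 18.8
tool_pos: [0.5525, 0.0692, 0.1042]
tool_rot: [-89.8, -0.3, 4.3]
force: [-2.7, 3.4, 9.1]
grip_width: 0.0254
```

carry_out([
  [[0,1,0],[0,0,0]],
])

```text
time_s: 18.9
tool_pos: [0.5526, 0.0693, 0.1032]
tool_rot: [-89.8, -0.3, 4.3]
force: [-0.7, 3.5, 9.5]
grip_width: 0.0258
```

carry_out([
  [[0,1,0],[0,0,0]],
])

```text
time_s: 19.0
tool_pos: [0.5527, 0.0692, 0.1026]
tool_rot: [-89.8, -0.3, 4.3]
force: [-3.6, 3.1, 16.7]
grip_width: 0.0256
```

carry_out([
  [[0,0,0],[0,0,0]],
  [[0,0,0],[0,0,0]],
])

```text
time_s: 19.2
tool_pos: [0.5527, 0.0692, 0.1026]
tool_rot: [-89.8, -0.3, 4.3]
force: [-1.9, 2.9, 12.1]
grip_width: 0.0257
```

carry_out([
  [[0,0.5,0],[0,0,0]],
  [[0,0,0],[0,0,0]],
])

```text
time_s: 19.4
tool_pos: [0.5527, 0.0692, 0.1026]
tool_rot: [-89.7, -0.3, 4.3]
force: [-3.4, 3.4, 14.4]
grip_width: 0.0262
```

carry_out([
  [[0,0.2,0],[0,0,0]],
  [[0,0,0],[0,0,0]],
  [[0,0,0],[0,0,0]],
  [[0,0,0],[0,0,0]],
  [[0,0,0],[0,0,0]],
  [[0,0,0],[0,0,0]],
  [[0,0,0],[0,0,0]],
  [[0,0,0],[0,0,0]],
  [[0,0,0],[0,0,0]],
  [[0,0,0],[0,0,0]],
  [[0,0,0],[0,0,0]],
  [[0,0,0],[0,0,0]],
])

```text
time_s: 20.6
tool_pos: [0.5527, 0.0692, 0.1026]
tool_rot: [-89.7, -0.3, 4.3]
force: [-3.1, 3.3, 15.7]
grip_width: 0.0258
```

carry_out([
  [[0,-2,0],[0,0,0]],
  [[0,-8,0],[0,0,0]],
  [[0,-20,0],[0,0,0]],
  [[0,-30,0],[0,0,0]],
  [[0,-25,0],[0,0,0]],
  [[0,-10,0],[0,0,0]],
  [[0,0,0],[0,0,0]],
  [[0,0,0],[0,0,0]],
])

```text
time_s: 21.4
tool_pos: [0.5495, 0.0661, 0.1921]
tool_rot: [-90.0, 0.1, 4.3]
force: [-1.1, 0.6, -4.5]
grip_width: 0.0259
```

```bash
python3 go.py .523 -.289 -20; python3 - <<'E'
from h import *
im=env.read_camera("scene")
cv2.imwrite(f"pics/8scene.png",cv2.resize(im[170:240,210:330],None,fx=6,fy=6,interpolation=cv2.INTER_CUBIC)[:,:,::-1])
E
```

```text
21.4 [0.5495 0.0661 0.1921] [-90.03   0.13   4.27] [-1.08  0.6  -4.5 ] [-0.12  0.06  0.08] 0.0259
in present tool axes [-5.280e+01  3.000e-01 -3.522e+02]
in final-yaw axes [  96.6   -0.  -342.8] turn y 24.26951190072066
```

View pics/8scene.png

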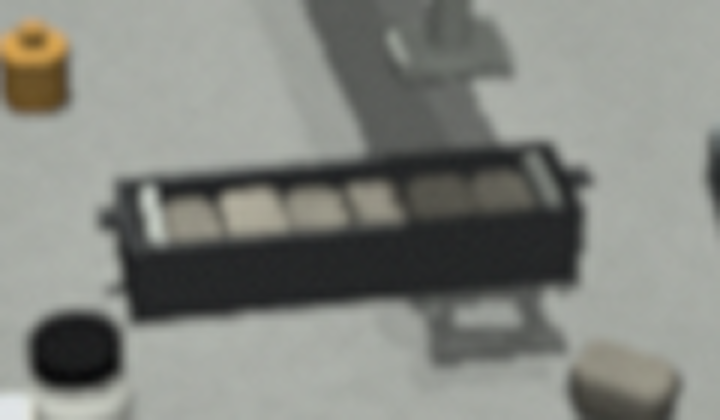

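All six tops are level in the scene view. Next I'll carry the tamper back to the pad.

carry_out([
  [[-4,0,-25],[0,0,0]],
  [[-6,0,-43],[0,0,0]],
  [[-6,0,-43],[0,0,0]],
  [[-6,0,-43],[0,0,0]],
  [[-6,0,-43],[0,0,0]],
  [[-6,0,-43],[0,0,0]],
  [[-6,0,-43],[0,0,0]],
  [[-6,0,-43],[0,0,0]],
  [[-5,0,-26],[0,8,0]],
  [[0,0,0],[0,8,0]],
  [[0,0,0],[0,8,0]],
  [[0,0,0],[0,0,0]],
])

```text
time_s: 22.65
tool_pos: [0.5248, -0.2882, 0.1917]
tool_rot: [-90.0, 0.2, -19.8]
force: [-1.0, -0.4, -4.6]
grip_width: 0.0261
```

```bash
python3 go.py .521 -.290 -20
```

```text
22.65 [ 0.5248 -0.2882  0.1917] [-90.02   0.18 -19.78] [-0.99 -0.4  -4.59] [-0.03  0.09 -0.  ] 0.0261
in present tool axes [-3.  0. -3.]
in final-yaw axes [-3. -0. -3.] turn y 0.2239997685770696
```

carry_out([
  [[-3,10,-3],[0,0,0]],
  [[0,25,0],[0,0,0]],
  [[0,30,0],[0,0,0]],
  [[0,25,0],[0,0,0]],
  [[0,15,0],[0,0,0]],
  [[0,8,0],[0,0,0]],
  [[0,3,0],[0,0,0]],
  [[0,0,0],[0,0,0]],
  [[0,0,0],[0,0,0]],
])

```text
time_s: 23.55
tool_pos: [0.5227, -0.2907, 0.0787]
tool_rot: [-90.0, -0.1, -19.7]
force: [0.5, 0.2, -4.5]
grip_width: 0.0262
```

carry_out([
  [[0,4,0],[0,0,0]],
  [[0,3,0],[0,0,0]],
  [[0,2,0],[0,0,0]],
  [[0,1,0],[0,0,0]],
  [[0,1,0],[0,0,0]],
  [[0,1,0],[0,0,0]],
  [[0,0,0],[0,0,0]],
  [[0,0,0],[0,0,0]],
])

```text
time_s: 24.35
tool_pos: [0.5219, -0.2903, 0.0665]
tool_rot: [-90.0, -0.0, -19.7]
force: [-3.1, 1.3, 6.1]
grip_width: 0.0259
```

carry_out([
  [[0,-0.5,0],[0,0,0]],
  [[0,0,0],[0,0,0]],
])

```text
time_s: 24.55
tool_pos: [0.5219, -0.2903, 0.0665]
tool_rot: [-90.0, -0.0, -19.7]
force: [-3.2, 2.1, 4.8]
grip_width: 0.0254
```

carry_out([
  [[0,0,0],[0,0,0]],
  [[0,0,0],[0,0,0]],
  [[0,0,0],[0,0,0]],
  [[0,0,0],[0,0,0]],
  [[0,0,0],[0,0,0]],
  [[0,0,0],[0,0,0]],
  [[0,0,0],[0,0,0]],
  [[0,0,0],[0,0,0]],
  [[0,0,0],[0,0,0]],
  [[0,0,0],[0,0,0]],
], jaw=1)

```text
time_s: 25.55
tool_pos: [0.5219, -0.2902, 0.066]
tool_rot: [-90.0, -0.0, -19.7]
force: [-0.3, -0.2, -0.2]
grip_width: 0.0861
```

carry_out([
  [[0,-5,0],[0,0,0]],
  [[0,-20,0],[0,0,0]],
  [[0,-30,0],[0,0,0]],
  [[0,-40,0],[0,0,0]],
  [[0,-40,0],[0,0,0]],
  [[0,-20,0],[0,0,0]],
  [[0,0,-30],[0,0,0]],
  [[0,0,-40],[0,0,0]],
  [[0,0,0],[0,0,0]],
  [[0,0,0],[0,0,0]],
  [[0,0,0],[0,0,0]],
  [[0,0,0],[0,0,0]],
])

```text
time_s: 26.75
tool_pos: [0.4991, -0.3547, 0.2209]
tool_rot: [-90.0, 0.0, -19.6]
force: [0.5, 0.2, -0.2]
grip_width: 0.087
```

```bash
python3 - <<'E'
from h import *
o=env.get_obs(); print(o['time_s'],o['tool_pos'],o['force'],o['grip_width'])
for n in ("wrist","scene","top"):
    im=env.read_camera(n); cv2.imwrite(f"pics/9{n}.png",im[:,:,::-1])
E
```

```text
26.75 [ 0.49911891 -0.35471665  0.22092632] [ 0.49884527  0.20066145 -0.23266579] 0.08695440572152752
```

View pics/9wrist.png

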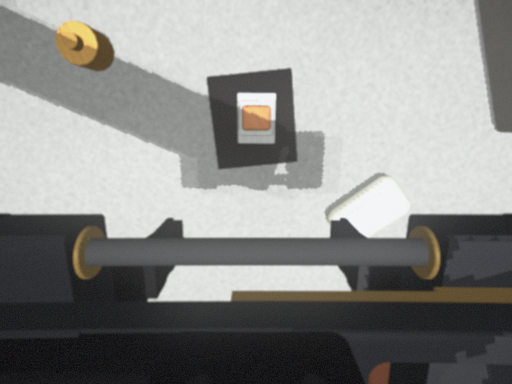

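View pics/9scene.png

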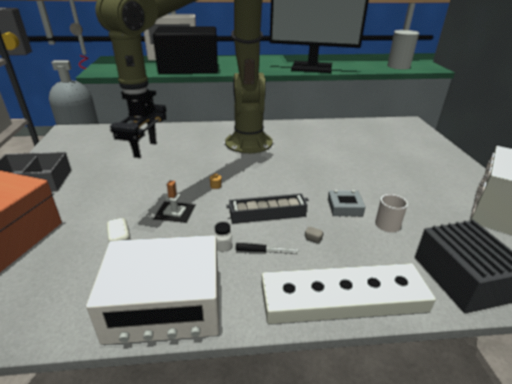

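The tamper stands upright near the pad centre, at wrist (257,117). All six stone tops are level in the scene view, and the bystanders have not moved. I'm handing the job in.

```bash
python3 - <<'E'
from cell import env
env.sign_off()
E
```

```text
the job is handed in; nothing more can be done
```

I pressed both proud stones down with the tamper until they sat hard on the floor. I then stood the tamper upright on its pad, let go and backed the arm off. The job was handed in at about 27 s.

- **Wedge a:** it stopped with its top about 42 mm above the trough's origin. I held it for about 1.2 s at roughly 20 to 21 N. Just before that, feeling for the floor gave a brief push of about 34 N, above the 32 N hold band but well under the 90 N limit. I backed off before the hold.
- **Wedge b:** it stopped with its top about 40 mm above the origin. I held it for about 1.2 s at roughly 19 to 20 N.
- **How the forces were read:** they are wrist readings, taken at the end of each move and corrected for the tamper's weight (about 4 N). Small sideways forces of about 3 to 4 N came with both holds.
- **Last look:** the scene view showed the six tops level. The wrist view showed the tamper upright near the pad centre. The bystanders looked unmoved and the wrist force read zero. I checked the final picture by eye only and did not re-measure the stones' heights after the arm moved away.

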